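Reset the grind on the kitchen grain mill

ROBOT

A 7-joint arm with a two-finger parallel gripper is mounted at the origin on the work surface. World frame = base frame: x ahead of the robot, y to its left, z up, the work surface at z = 0. Lengths are in m, angles in rad, forces in N, time in s.
With the tool pointing down it reaches from about 0.4 to 0.875 m from the base axis. Payload 19.3 kg.
Tool frame: the origin (TCP) lies at the very end of the fingers, on their centre line; the grasp point (between the pads) lies 19 mm behind it; y points along the fingers, x is the direction in which the jaws open and shut, and the axes are right-handed (so a half turn about y gives the same grasp; the last joint's range is limited). The gripper opens to 85 mm and grips with 20 to 120 N. Pads are 22 mm wide; open, the fingers measure 114 mm over their backs; the gripper's body (76 mm by 85 mm) begins 54 mm behind the grasp point. The pads swing forward as they close: fully open they stand 13 mm farther back than shut.
Start: joints at [-1.401, 0.521, -0.036, 1.599, 0.021, 1.021, -0.113], TCP at [0.148, 0.607, 0.231] pointing down, gripper open.
Joint ranges: [-2.91, 2.91], [-0.3, 2.13], [-1.5, 1.42], [0.17, 2.43], [-1.26, 4.41], [0.16, 1.93], [-2.52, 2.52]. Speed limits (rad/s): [1.89, 1.89, 2.39, 2.39, 3.01, 3.01, 3.01].

INTERFACE

Orientations are given as [roll, pitch, yaw] about the fixed x, y, z axes, in that order (R = Rz(yaw) Ry(pitch) Rx(roll)).
In Python, from workcell import bot gives the robot as it stands. The module is installed in compiled form; this text tells all that it offers.
- The arm moves only by the shell command python3 -m crank 'ROWS' [FORCE]. ROWS is JSON, a list of rows, each an object of numbers: "hand": the closure, from 0 (fully open) to 1 (shut); "dx", "dy", "dz": the shift along the tool's x, y, z in mm; "yaw": the turn about the tool's y in rad. In form: [{"hand": .., "dx": .., "dy": .., "dz": .., "yaw": ..}, ...]. A call has 1 to 12 rows; each row is the pose to reach, as a shift and turn from the pose commanded when the call began, along the tool's axes at that moment; what a row does not reach only later rows make up. A row lasts 1/12 s, in which the tool goes at most 41.7 mm and 7.16 degrees, less where a joint would pass 70% of its speed; a pose out of reach is approached as far as the arm can. A call with a gripper value outside its range is refused whole. The fingers move at their own pace and stop on an object; FORCE is the grip in N (left out, the last holds). Time passes only in rows, so rows that repeat a pose let the fingers close. It gives the time, the measured TCP pose, the force and the opening at its end, in the units of the state.
- bot.observe(): the state, without advancing time (a new reading comes with each control period).
- bot.grab_frame(name): name is "scene" or "side" or "wrist"; returns the picture (384x512x3 uint8, red, green, blue); there is no depth.
- bot.camera_info(name): a dict with "fx", "fy", "cx", "cy" (pixels), "rvec" (rotation vector, rad) and "tvec" (3), from world to camera coordinates, as OpenCV has them. Camera axes: x right, y down, z forward; pixel columns grow to the right and rows downward; lengths in m; the calibration is good to about 2 mm. A picture is of the moment at which its call begins: read the wrist's pose just before it. camera_info takes no time and is no camera call; for the wrist camera it gives the pose at the moment of the call.
- bot.job_done(): hands the job in, once; it reports no verdict.
The state is a dict: "clock": time; "qpos": joint angles; "qd": joint speeds; "joint_efforts": joint torques, N m; "position": TCP position; "tool_rot": TCP orientation; "force": force on the tool from outside, world axes, zero at the start; "moment": the same for the moment, N m; "grip_width": finger opening in m.
Only numpy, scipy, OpenCV 4.12 (cv2) and the standard library are available. Lean on these libraries where they do the work, as an engineer would, in place of code of your own. Each camera call takes 0.05 s, during which the arm holds its last target.

TASK

Set the grain mill to the green grind setting. Loosen the jam nut by swinging its blue-post lever anticlockwise (seen from above) at least 40 degrees, turn the black T-handle clockwise until its red pointer stands over the green patch, then swing the lever clockwise back to its stop so that the nut is tight and the pointer is still over the patch. Leave the jar, mug, bowl and spatula where they are and let go of the mill.

Things in the scene. Friction and masses are not known exactly. Their poses are not given: they have to be found in the camera images.
- mill: white electric grain mill, fixed: a box 210 mm (x) by 320 mm (y, -95 to +225), 94 mm high, with a round aluminium cover (radius 88, top at 108 mm) and a clear hopper (to 170 mm high, rim radius 58) centred at y = +165 mm. Origin on the counter under the vertical axis shared by jam nut and adjuster; z up; flour chute on the +x side.
- green_patch (a point): middle of the green patch on the cover, 64 mm from the mill's axis, 20 degrees anticlockwise of the mill's +x, 109 mm above the counter. The patch spans 50 to 78 mm from the axis and is 0.28 rad wide. It does not move on the mill.
- jam_nut (a joint): turn of the brass jam nut and its lever, rad. 0 = fully tight, at its stop (its start, within 0.05); grows as it is loosened, anticlockwise from above, to a stop at 1.2. It takes 0.35 to 0.65 N m (4 to 7 N at the post), most when tightening home, and stays where left (it may ease back 0.05 from the stop). Below 0.3 it clamps the adjuster screw; from 0.35 the screw is free.
- post_grip (a point): grip point on the upright round blue post at the end of the nut's lever: diameter 18 mm, free from 127 to 188 mm above the counter; the point is 168 mm up, 100 mm from the mill's axis. The lever's top is at 127 mm. Turns with the nut: its x points from the axis outwards through the post, z up; when tight, 125 degrees clockwise of the mill's +x.
- adjuster (a joint): turn of the adjuster screw with its T-handle and red pointer, rad. 0 = pointer over the middle of the green patch; positive = anticlockwise from above of it. It starts between 0.6 and 1.3 and has stops at -0.7 and 1.6. When free it takes about 0.06 N m and stays where it is left.
- handle_grip (a point): centre of the black T-handle's bar with one red end (76 mm long, 14 wide, 32 tall, from 166 to 198 mm above the counter), on the mill's axis, 182 mm up. Turns with the screw: its x runs along the bar to the red end, over the pointer; y across the bar; z up. Below it is a 20 mm shank; the pointer is at 139 mm.
- pointer_tip (a point): tip of the red pointer, 73 mm from the mill's axis and 139 mm above the counter; it turns with the T-handle.
- grain_jar: bystander: closed amber jar, 90 mm across, 150 mm tall; origin under its centre
- mug: bystander: blue mug, 82 mm across, 95 mm tall; origin under its centre
- flour_bowl: bystander: white bowl, 130 mm across, 46 mm tall, beyond the mill; origin under its centre
- spatula: bystander: spatula, 260 mm long, lying flat; origin under its middle

How it is judged:
By the outcome, as a careful person would: the job done as asked, in the order asked, and still so for the second after the job is handed in, with the robot touching nothing.
It also fails if it takes over 51 s, if anything falls off the work surface, if the arm or the gripper's body presses on something with over 40 N, if the wrist force passes 120 N, or if a joint passes its speed limit or range.

## Working session

There is one attempt and no reset: what is moved stays moved. The work goes in short steps, Python scripts to look and compute and a shell command to move; the robot and the scene stay as the last step left them, time stands still between calls to the robot, and variables do not carry over. Pictures are saved under pics/ and viewed, and the job is handed in when it is done.

```bash
mkdir -p pics; python3 - <<'E'
from workcell import bot
import cv2,numpy as np
s=bot.observe()
print({k:np.round(v,4).tolist() for k,v in s.items()})
for n in ["scene","side","wrist"]:
    print(n,{k:np.round(v,4).tolist() for k,v in bot.camera_info(n).items()})
    im=bot.grab_frame(n)
    cv2.imwrite(f"pics/{n}0.png",im[:,:,::-1])
E
```

```text
{'clock': 0.0, 'qpos': [-1.4012, 0.5221, -0.0363, 1.6, 0.0212, 1.0211, -0.1128], 'qd': [0.0003, 0.0019, -0.002, 0.0021, 0.0008, 0.0008, 0.001], 'joint_efforts': [-0.0009, -92.7089, 1.9797, -36.994, 0.0179, 0.008, -0.0], 'position': [0.1484, 0.6068, 0.2307], 'tool_rot': [-1.5709, 0.0012, 1.331], 'force': [-0.2666, 0.1405, 0.1995], 'moment': [0.0178, -0.0166, 0.0295], 'grip_width': 0.0853}
scene {'fx': 453.8327, 'fy': 453.8327, 'cx': 254.129, 'cy': 195.631, 'rvec': [1.3242, 1.9647, -1.0795], 'tvec': [0.2023, -0.1948, 2.2489]}
side {'fx': 407.7072, 'fy': 407.7072, 'cx': 251.4103, 'cy': 200.2164, 'rvec': [2.3001, -0.6893, 0.2517], 'tvec': [-0.4812, 0.3316, 1.1699]}
wrist {'fx': 340.854, 'fy': 340.854, 'cx': 258.9194, 'cy': 190.5293, 'rvec': [-2.287, -1.7953, -0.2564], 'tvec': [-0.6234, -0.0368, 0.3793]}
```

View pics/scene0.png

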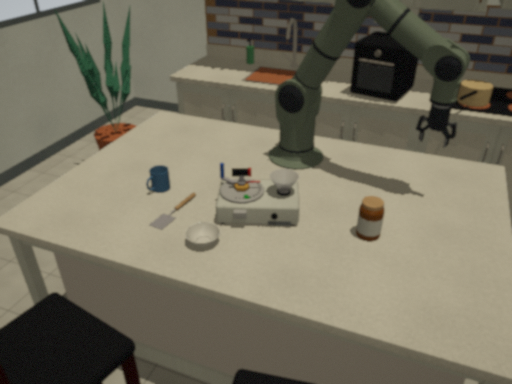

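View pics/side0.png

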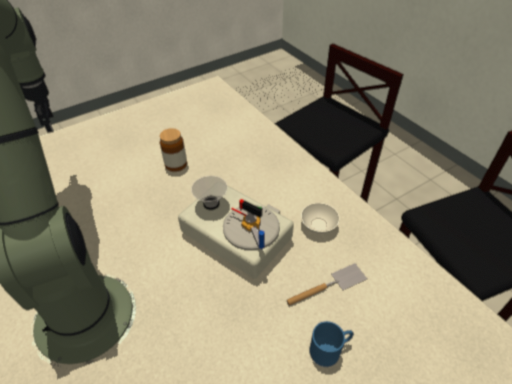

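View pics/wrist0.png

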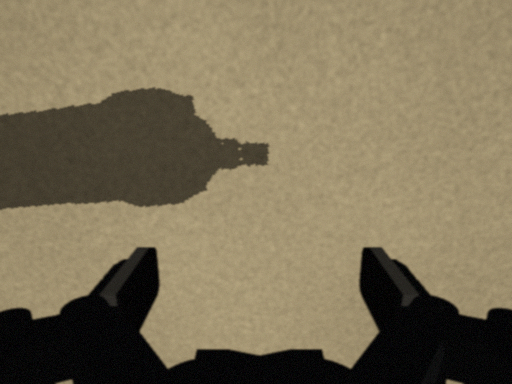

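The scene view has the mill near (258,200), the jar at (371,218), the mug at (159,180), the bowl at (202,235) and the spatula at (173,212). The side view has the mill near (237,225) with the blue post near (262,240). The wrist view shows only counter. I'll enlarge the mill in both fixed views.

```bash
python3 - <<'E'
import cv2
a=cv2.imread("pics/scene0.png")[150:240,200:310]; b=cv2.imread("pics/side0.png")[170:280,170:300]
cv2.imwrite("pics/sc_z.png",cv2.resize(a,None,fx=6,fy=6,interpolation=cv2.INTER_CUBIC))
cv2.imwrite("pics/si_z.png",cv2.resize(b,None,fx=5,fy=5,interpolation=cv2.INTER_CUBIC))
E
```

```text
(no output)
```

View pics/sc_z.png

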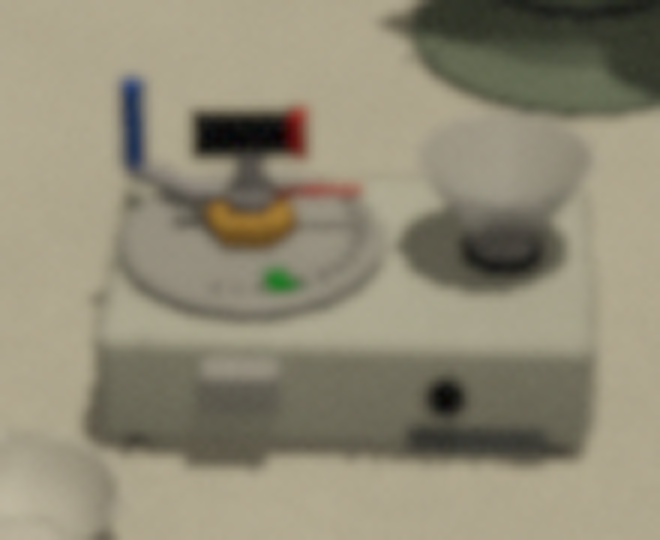

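View pics/si_z.png

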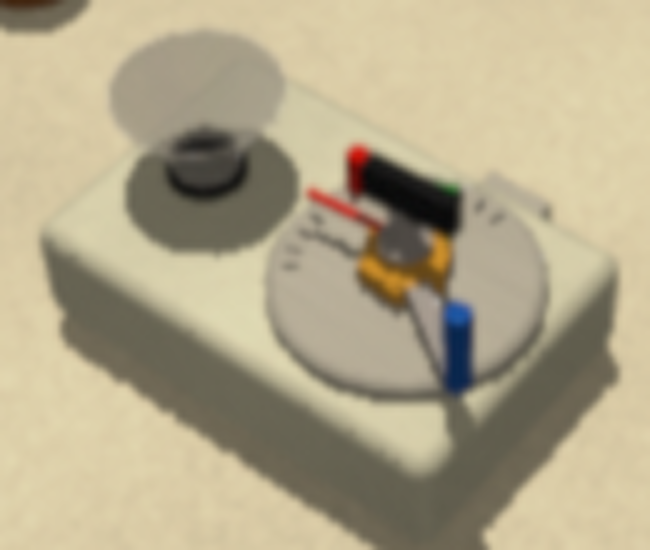

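Scene zoom: post top (222,163), pointer tip (260,182), patch (247,197), bar from (233,172) to red end (250,171). Side zoom: post top (262,232), pointer tip (232,209), red end (241,204). I'll triangulate these, then fit a model of the mill.

```bash
cat > h.py <<'E'
import numpy as np,cv2
from scipy.optimize import least_squares
def proj(c,P):
    K=np.array([[c['fx'],0,c['cx']],[0,c['fy'],c['cy']],[0,0,1.]])
    return cv2.projectPoints(np.atleast_2d(np.asarray(P,float)),np.asarray(c['rvec'],float),np.asarray(c['tvec'],float),K,None)[0].reshape(-1,2)
def tri(obs): # list of (cam,uv)
    f=lambda p:np.concatenate([proj(c,p)[0]-uv for c,uv in obs])
    r=least_squares(f,[0.5,0,0.15]); return r.x,np.abs(r.fun).max()
def mill(m,r,a,z): # polar in mill frame
    x,y,t=m; return [x+r*np.cos(t+a),y+r*np.sin(t+a),z]
def millxy(m,p,q,z):
    x,y,t=m; return [x+p*np.cos(t)-q*np.sin(t),y+p*np.sin(t)+q*np.cos(t),z]
E
python3 - <<'E'
from h import *
from workcell import bot
S=bot.camera_info("scene");D=bot.camera_info("side")
sc=lambda u,v:np.array([200+(u+.5)/6-.5,150+(v+.5)/6-.5]); si=lambda u,v:np.array([170+(u+.5)/5-.5,170+(v+.5)/5-.5])
F={'posttop':((132,80),(459,312)),'postbot':((134,166),(457,386)),'ptr':((357,190),(311,193)),'redtop':((302,110),(357,153)),'redbot':((297,155),(358,190)),'blkend':((200,135),(460,212)),'hopper':((505,150),(197,95))}
for k,(a,b) in F.items():
    p,e=tri([(S,sc(*a)),(D,si(*b))]); print(k,p.round(4),round(e,2))
def model(v):
    m=v[:3];n=v[3];a=v[4];b=np.radians(20)+a
    L=[]
    def ad(P,s=None,d=None):
        if s: L.append(proj(S,P)[0]-sc(*s))
        if d: L.append(proj(D,P)[0]-si(*d))
    pa=np.radians(-125)+n
    ad(mill(m,.1,pa,.188),(132,80),(459,312)); ad(mill(m,.1,pa,.127),(134,166),(457,386))
    ad(mill(m,.073,b,.139),(357,190),(311,193))
    ad(mill(m,.064,np.radians(20),.109),(281,280))
    ad(mill(m,.038,b,.182),(303,130),(356,170)); ad(mill(m,-.038,b,.182),(197,135),(461,212))
    ad(millxy(m,0,.165,.170),(505,150),(197,95))
    ad(millxy(m,.105,-.095,0),(90,450)); ad(millxy(m,.105,.225,0),(585,455))
    return np.concatenate(L)
r=least_squares(model,[.5,0,0,0,1.],loss='soft_l1')
print(r.x.round(4),model(r.x).reshape(-1,2).round(1).tolist())
m=r.x[:3];print('post',np.round(mill(m,.1,np.radians(-125)+r.x[3],.168),4),'patch',np.round(mill(m,.064,np.radians(20),.109),4))
E
```

```text
posttop [ 0.51   -0.1521  0.1886] 0.8
postbot [ 0.5086 -0.1532  0.1223] 0.5
ptr [0.509  0.0091 0.1394] 0.45
redtop [ 0.5226 -0.0251  0.1981] 0.86
redbot [ 0.5226 -0.0265  0.1659] 0.26
blkend [ 0.5539 -0.0852  0.183 ] 1.38
hopper [0.4788 0.0971 0.1702] 1.05
[ 0.5373 -0.0574  0.3657 -0.0402  1.2758] [[-1.0, 0.3], [-0.5, 0.3], [-0.6, -0.8], [-0.2, -1.2], [-0.3, 0.1], [-0.8, 0.0], [-1.1, 0.3], [-0.3, 0.8], [-0.9, -0.4], [-2.4, 0.3], [-0.2, 1.4], [-1.1, 0.6], [-0.9, -0.4], [0.6, 1.6], [0.7, 1.5]]
post [ 0.5091 -0.1533  0.168 ] patch [ 0.5856 -0.0154  0.109 ]
```

The heights agree with the text: post 0.189 to 0.122, bar 0.198 to 0.166, pointer 0.139. The mill is at about (0.537, -0.057), yaw 0.366, and the adjuster at about 1.28 rad. First move goes part way at 0.26 m height, then I'll look with the wrist camera.

```bash
python3 -m crank '[{"hand":0,"dx":-214,"dy":-30,"dz":-415,"yaw":1.2},{"hand":0,"dx":-214,"dy":-30,"dz":-415,"yaw":1.2},{"hand":0,"dx":-214,"dy":-30,"dz":-415,"yaw":1.2},{"hand":0,"dx":-214,"dy":-30,"dz":-415,"yaw":1.2},{"hand":0,"dx":-214,"dy":-30,"dz":-415,"yaw":1.2},{"hand":0,"dx":-214,"dy":-30,"dz":-415,"yaw":1.2},{"hand":0,"dx":-214,"dy":-30,"dz":-415,"yaw":1.2},{"hand":0,"dx":-214,"dy":-30,"dz":-415,"yaw":1.2},{"hand":0,"dx":-214,"dy":-30,"dz":-415,"yaw":1.2},{"hand":0,"dx":-214,"dy":-30,"dz":-415,"yaw":1.2},{"hand":0,"dx":-214,"dy":-30,"dz":-415,"yaw":1.2},{"hand":0,"dx":-214,"dy":-30,"dz":-415,"yaw":1.2}]' 30
cat >> h.py <<'E'
from workcell import bot
from scipy.spatial.transform import Rotation as Ro
def state():
    s=bot.observe();print('t',round(float(s['clock']),2),'p',np.round(s['position'],4),'rot',np.round(s['tool_rot'],3),'F',np.round(s['force'],1),'M',np.round(s['moment'],2),'w',round(float(s['grip_width']),4),'q',np.round(s['qpos'],2));return s
def go(s,P,yaw): # needed row for target position & world yaw of tool x
    R=Ro.from_euler('xyz',s['tool_rot']).as_matrix()
    d=R.T@(np.array(P)-s['position'])*1000
    dy=-(yaw-s['tool_rot'][2]); dy=(dy+np.pi/2)%np.pi-np.pi/2
    return dict(dx=d[0].round(1),dy=d[1].round(1),dz=d[2].round(1),yaw=round(dy,3))
E
python3 - <<'E'
from h import *
s=state();c=bot.camera_info('wrist');R=cv2.Rodrigues(np.array(c['rvec']))[0];print('cam',(-R.T@np.array(c['tvec'])).round(3),'fwd',R[2].round(2))
print(go(s,[.509,-.153,.26],-.29))
E
```

```text
clock: 1.15
position: [0.5052, 0.2951, 0.2618]
tool_rot: [-1.573, -0.002, 0.124]
force: [0.5, -0.7, -0.1]
grip_width: 0.0852
t 1.15 p [0.5052 0.2951 0.2618] rot [-1.573 -0.002  0.124] F [ 0.5 -0.7 -0.1] M [-0.03 -0.06 -0.05] w 0.0852 q [-0.88  0.45  0.35  1.69 -0.17  1.04 -0.35]
cam [0.496 0.364 0.405] fwd [ 0.04 -0.28 -0.96]
{'dx': np.float64(-51.7), 'dy': np.float64(2.6), 'dz': np.float64(-445.1), 'yaw': np.float64(0.414)}
```

```bash
python3 -m crank '[{"hand":0,"dx":-52,"dy":3,"dz":-445,"yaw":0.414},{"hand":0,"dx":-52,"dy":3,"dz":-445,"yaw":0.414},{"hand":0,"dx":-52,"dy":3,"dz":-445,"yaw":0.414},{"hand":0,"dx":-52,"dy":3,"dz":-445,"yaw":0.414},{"hand":0,"dx":-52,"dy":3,"dz":-445,"yaw":0.414},{"hand":0,"dx":-52,"dy":3,"dz":-445,"yaw":0.414}]'
python3 - <<'E'
from h import *
s=state();c=bot.camera_info('wrist');im=bot.grab_frame('wrist');cv2.imwrite('pics/w1.png',cv2.resize(im[:,:,::-1],None,fx=1.5,fy=1.5))
import json;json.dump({k:np.array(v).tolist() for k,v in c.items()},open('w1.json','w'))
E
python3 -m crank '[{"hand":0,"dx":-30,"dy":3,"dz":-221,"yaw":0},{"hand":0,"dx":-30,"dy":3,"dz":-221,"yaw":0},{"hand":0,"dx":-30,"dy":3,"dz":-221,"yaw":0},{"hand":0,"dx":-30,"dy":3,"dz":-221,"yaw":0}]'
python3 - <<'E'
from h import *
s=state();c=bot.camera_info('wrist');im=bot.grab_frame('wrist');cv2.imwrite('pics/w2.png',cv2.resize(im[:,:,::-1],None,fx=1.5,fy=1.5))
import json;json.dump({k:np.array(v).tolist() for k,v in c.items()},open('w2.json','w'))
print(go(s,[.509,-.153,.26],-.29))
E
```

```text
clock: 1.65
position: [0.5039, 0.0489, 0.2596]
tool_rot: [-1.571, 0.0, -0.283]
force: [1.2, -0.2, 0.5]
grip_width: 0.0853
t 1.65 p [0.5039 0.0489 0.2596] rot [-1.571  0.    -0.283] F [ 1.2 -0.2  0.5] M [-0.03 -0.14 -0.01] w 0.0853 q [-0.61  0.33  0.51  1.89 -0.2   0.96 -0.3 ]
clock: 2.03
position: [0.4356, -0.103, 0.2573]
tool_rot: [-1.571, 0.0, -0.282]
force: [1.0, -0.2, 0.6]
grip_width: 0.0853
t 2.03 p [ 0.4356 -0.103   0.2573] rot [-1.571  0.    -0.282] F [ 1.  -0.2  0.6] M [-0.03 -0.11  0.  ] w 0.0853 q [-0.39  0.23  0.58  2.03 -0.16  0.92 -0.  ]
{'dx': np.float64(84.5), 'dy': np.float64(-2.7), 'dz': np.float64(-27.6), 'yaw': np.float64(0.008)}
```

View pics/w1.png

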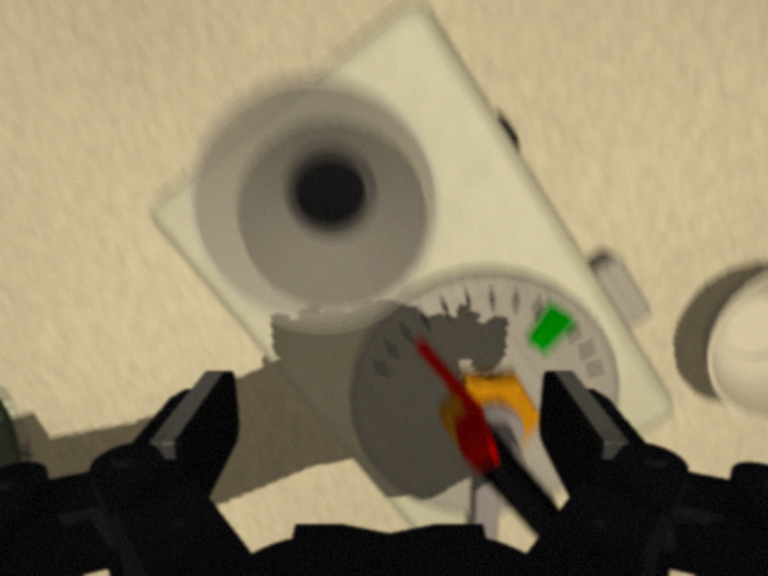

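View pics/w2.png

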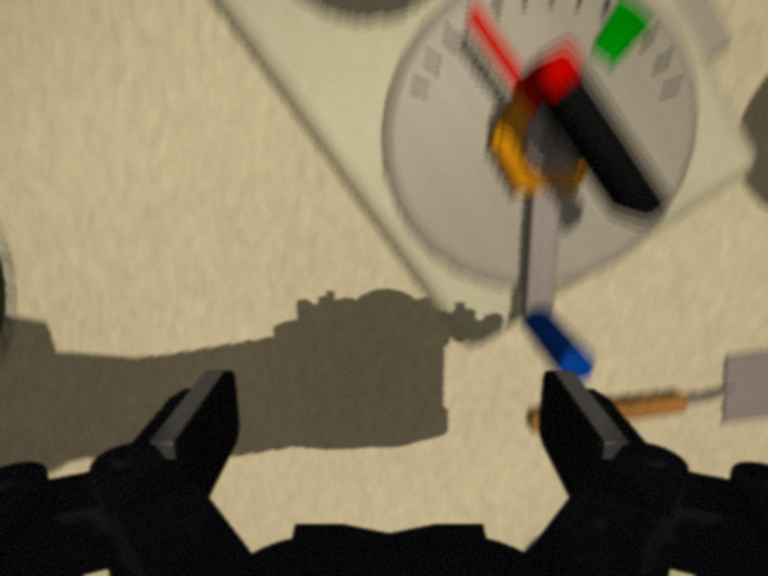

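w1: hopper at (330,195), pointer tip (420,341), patch (552,327). w2: post top (576,360), post foot (538,318), pointer tip (475,8), patch (621,34), bar from (555,75) to (645,195). Refining the fit with all four views.

```bash
cat > fit.py <<'E'
from h import *
import json
S=bot.camera_info("scene");D=bot.camera_info("side");W1=json.load(open('w1.json'));W2=json.load(open('w2.json'))
sc=lambda u,v:np.array([200+(u+.5)/6-.5,150+(v+.5)/6-.5]); si=lambda u,v:np.array([170+(u+.5)/5-.5,170+(v+.5)/5-.5])
w=lambda u,v:np.array([(u+.5)/1.5-.5,(v+.5)/1.5-.5])
def pr(n,o):
    p,e=tri(o);print(n,p.round(4),round(e,2))
pr('ptr',[(W1,w(420,341)),(W2,w(475,8))]);pr('patch',[(W1,w(552,327)),(W2,w(621,34))])
pr('posttop',[(W2,w(576,360)),(D,si(459,312))])
def model(v):
    m=v[:3];n=v[3];b=np.radians(20)+v[4];pa=np.radians(-125)+n
    L=[]
    def ad(P,s=None,d=None,w1=None,w2=None):
        for c,f,q,wt in((S,sc,s,1),(D,si,d,1),(W1,w,w1,.5),(W2,w,w2,.5)):
            if q: L.append(wt*(proj(c,P)[0]-f(*q)))
    ad(mill(m,.1,pa,.188),(132,80),(459,312),None,(576,360)); ad(mill(m,.1,pa,.127),(134,166),(457,386),None,(538,316))
    ad(mill(m,.073,b,.139),(357,190),(311,193),(420,341),(475,8))
    ad(mill(m,.064,np.radians(20),.109),(281,280),None,(552,327),(621,34))
    ad(mill(m,.038,b,.182),(303,130),(356,170)); ad(mill(m,-.038,b,.182),(197,135),(461,212))
    ad(millxy(m,0,.165,.170),(505,150),(197,95),(315,197))
    return np.concatenate(L)
r=least_squares(model,[.5,0,0,0,1.],loss='soft_l1')
print(r.x.round(4),model(r.x).reshape(-1,2).round(1).tolist())
m=r.x[:3];pa=m[2]+np.radians(-125)+r.x[3]
print('post',np.round(mill(m,.1,np.radians(-125)+r.x[3],.168),4),pa)
s=state();print(go(s,[*mill(m,.1,np.radians(-125)+r.x[3],.168)[:2],.25],pa+np.pi/2))
E
python3 fit.py
```

```text
ptr [0.5096 0.0075 0.1402] 0.69
patch [ 0.5884 -0.0204  0.1052] 1.41
posttop [ 0.51   -0.153   0.1875] 0.35
[ 0.5377 -0.058   0.3316 -0.0078  1.2973] [[-1.1, 0.3], [-0.4, 0.4], [-0.1, 0.9], [-0.8, -0.8], [0.0, -1.1], [-0.0, 0.4], [-0.4, 0.3], [-0.4, -0.1], [-1.1, -1.1], [-0.7, -0.8], [-1.9, 0.5], [-0.9, -0.6], [0.8, -2.0], [-0.5, 0.8], [-0.6, -0.5], [-2.5, 0.3], [-0.1, 1.5], [-1.3, 1.3], [0.5, -1.3], [0.2, 1.7]]
post [ 0.5094 -0.1539  0.168 ] -1.8578543870930173
t 2.08 p [ 0.4322 -0.1099  0.2576] rot [-1.572  0.    -0.29 ] F [ -5.3 -11.4   0.7] M [-0.52  0.24 -0.01] w 0.0855 q [-0.38  0.23  0.59  2.04 -0.16  0.92  0.01]
{'dx': np.float64(86.5), 'dy': np.float64(7.7), 'dz': np.float64(-20.1), 'yaw': np.float64(-0.003)}
```

```bash
python3 -m crank '[{"hand":0,"dx":87,"dy":8,"dz":-20,"yaw":0},{"hand":0,"dx":87,"dy":8,"dz":-20,"yaw":0},{"hand":0,"dx":87,"dy":8,"dz":-20,"yaw":0},{"hand":0,"dx":87,"dy":8,"dz":-20,"yaw":0},{"hand":0,"dx":87,"dy":8,"dz":-20,"yaw":0},{"hand":0,"dx":87,"dy":8,"dz":-20,"yaw":0}]'
python3 - <<'E'
from h import *
s=state();c=bot.camera_info('wrist');im=bot.grab_frame('wrist');cv2.imwrite('pics/w3.png',cv2.resize(im[:,:,::-1],None,fx=1.5,fy=1.5))
import json;json.dump({k:np.array(v).tolist() for k,v in c.items()},open('w3.json','w'))
print(go(s,[.5094,-.1536,.150],-.287))
print(proj(c,[[.5094,-.1536,.188],[.5094,-.1536,.127]])*1.5)
E
```

```text
clock: 2.58
position: [0.514, -0.1446, 0.2494]
tool_rot: [-1.571, 0.001, -0.283]
force: [-0.6, 0.8, 0.6]
grip_width: 0.0851
t 2.58 p [ 0.514  -0.1446  0.2494] rot [-1.571e+00  1.000e-03 -2.830e-01] F [-0.6  0.8  0.6] M [-0.04  0.01  0.03] w 0.0851 q [-0.26  0.41  0.57  1.84 -0.26  0.97  0.14]
{'dx': np.float64(-1.8), 'dy': np.float64(99.4), 'dz': np.float64(-9.9), 'yaw': np.float64(0.004)}
[[383.38436777 330.6878334 ]
 [384.51694195 289.90770803]]
```

View pics/w3.png

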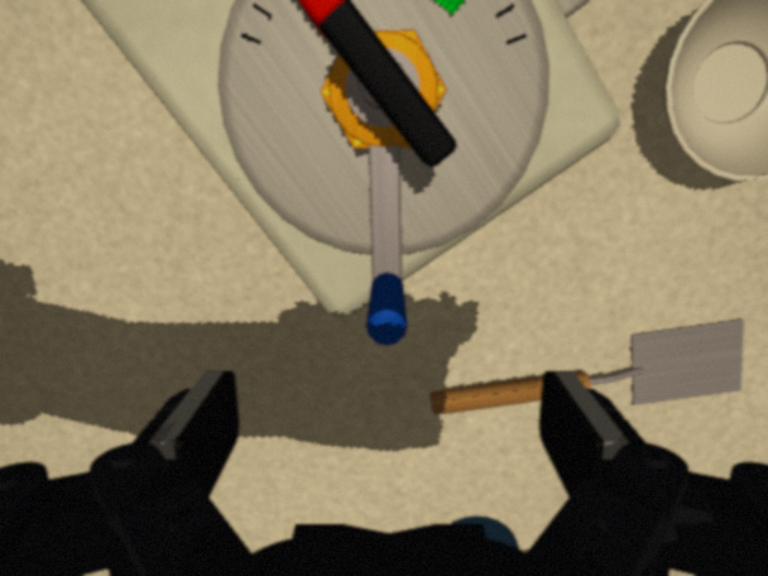

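w3: post top at (386,325), about 4 raw px from predicted, so roughly 2 mm nearer the axis. The post is central between the jaws. Descending and closing.

```bash
python3 -m crank '[{"hand":0,"dx":-1,"dy":0,"dz":-8,"yaw":0},{"hand":0,"dx":-1,"dy":40,"dz":-8,"yaw":0},{"hand":0,"dx":-1,"dy":75,"dz":-8,"yaw":0},{"hand":0,"dx":-1,"dy":99,"dz":-8,"yaw":0},{"hand":0.3,"dx":-1,"dy":99,"dz":-8,"yaw":0},{"hand":0.6,"dx":-1,"dy":99,"dz":-8,"yaw":0},{"hand":1,"dx":-1,"dy":99,"dz":-8,"yaw":0},{"hand":1,"dx":-1,"dy":99,"dz":-8,"yaw":0},{"hand":1,"dx":-1,"dy":99,"dz":-8,"yaw":0},{"hand":1,"dx":-1,"dy":99,"dz":-8,"yaw":0}]' 30
python3 - <<'E'
from h import *
s=state();im=bot.grab_frame('wrist');cv2.imwrite('pics/w4.png',cv2.resize(im[:,:,::-1],None,fx=1.5,fy=1.5))
E
```

```text
clock: 3.47
position: [0.512, -0.1526, 0.1516]
tool_rot: [-1.57, -0.002, -0.283]
force: [-2.5, 1.3, 13.8]
grip_width: 0.0172
t 3.47 p [ 0.512  -0.1526  0.1516] rot [-1.57  -0.002 -0.283] F [-2.5  1.3 13.8] M [0.3  0.56 0.02] w 0.0172 q [-0.18  0.54  0.49  1.93 -0.36  0.76  0.24]
```

View pics/w4.png

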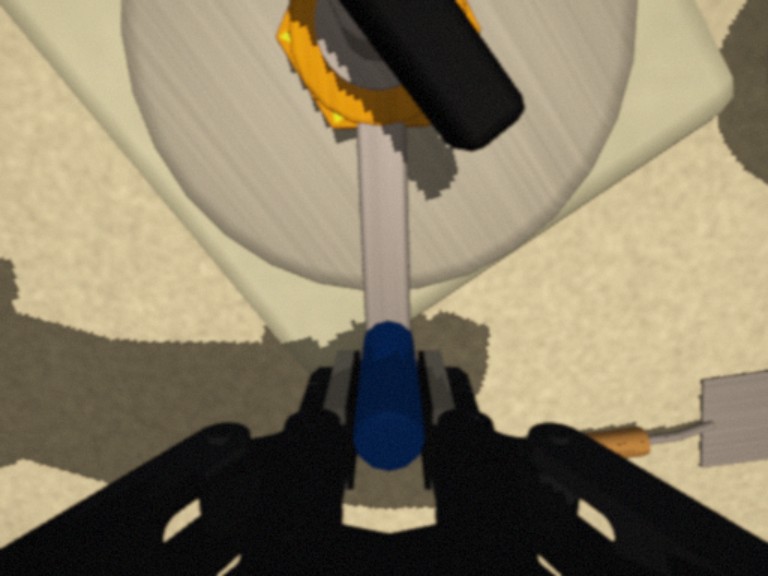

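Gripped, opening 17 mm on an 18 mm post, and the lever lines up with the tool's z. Swinging the lever 0.88 rad anticlockwise along its arc.

```bash
python3 -m crank '[{"hand":1,"dx":8,"dy":0,"dz":0.3,"yaw":-0.08},{"hand":1,"dx":15.9,"dy":0,"dz":1.3,"yaw":-0.16},{"hand":1,"dx":23.8,"dy":0,"dz":2.9,"yaw":-0.24},{"hand":1,"dx":31.5,"dy":0,"dz":5.1,"yaw":-0.32},{"hand":1,"dx":38.9,"dy":0,"dz":7.9,"yaw":-0.4},{"hand":1,"dx":46.2,"dy":0,"dz":11.3,"yaw":-0.48},{"hand":1,"dx":53.1,"dy":0,"dz":15.3,"yaw":-0.56},{"hand":1,"dx":59.7,"dy":0,"dz":19.8,"yaw":-0.64},{"hand":1,"dx":65.9,"dy":0,"dz":24.8,"yaw":-0.72},{"hand":1,"dx":71.7,"dy":0,"dz":30.3,"yaw":-0.8},{"hand":1,"dx":77.1,"dy":0,"dz":36.3,"yaw":-0.88},{"hand":1,"dx":77.1,"dy":0,"dz":36.3,"yaw":-0.88}]' 40
python3 - <<'E'
from h import *
s=state();im=bot.grab_frame('wrist');cv2.imwrite('pics/w5.png',cv2.resize(im[:,:,::-1],None,fx=1.5,fy=1.5))
E
```

```text
clock: 4.52
position: [0.5969, -0.1365, 0.1516]
tool_rot: [-1.569, -0.002, 0.605]
force: [-4.4, 12.6, 14.9]
grip_width: 0.0171
t 4.52 p [ 0.5969 -0.1365  0.1516] rot [-1.569 -0.002  0.605] F [-4.4 12.6 14.9] M [ 2.67  1.09 -0.05] w 0.0171 q [-0.03  0.61  0.24  1.72 -0.19  0.84  0.9 ]
```

View pics/w5.png

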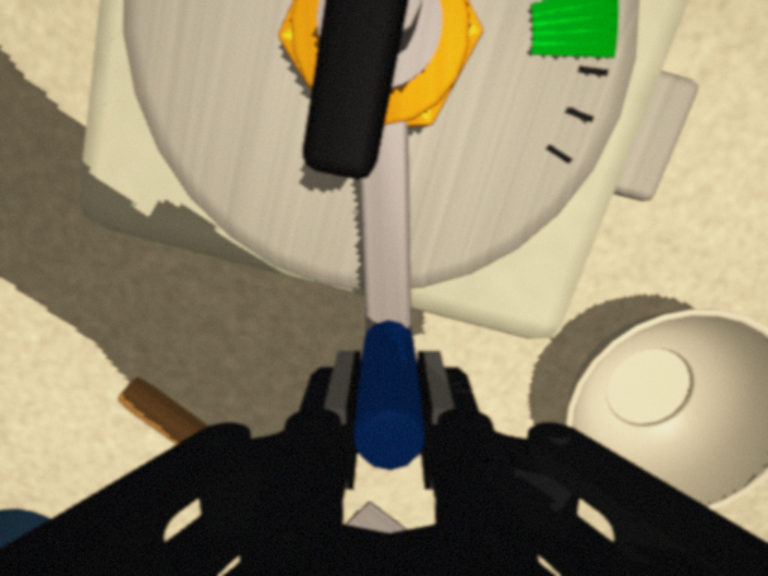

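The lever swung as commanded and the post is still in the jaws (opening 17 mm, about 50° turned). Releasing, rising and going over the T-handle.

```bash
python3 -m crank '[{"hand":0.5,"dx":0,"dy":0,"dz":0,"yaw":0},{"hand":0,"dx":0,"dy":0,"dz":0,"yaw":0},{"hand":0,"dx":0,"dy":0,"dz":0,"yaw":0},{"hand":0,"dx":0,"dy":-30,"dz":0,"yaw":0},{"hand":0,"dx":0,"dy":-70,"dz":0,"yaw":0},{"hand":0,"dx":0,"dy":-110,"dz":0,"yaw":0},{"hand":0,"dx":0,"dy":-110,"dz":40,"yaw":0.1},{"hand":0,"dx":0,"dy":-110,"dz":75,"yaw":0.18},{"hand":0,"dx":0,"dy":-110,"dz":75,"yaw":0.18},{"hand":0,"dx":0,"dy":-110,"dz":75,"yaw":0.18}]' 30
python3 - <<'E'
from h import *
import json
s=state();c=bot.camera_info('wrist');im=bot.grab_frame('wrist');cv2.imwrite('pics/w6.png',cv2.resize(im[:,:,::-1],None,fx=1.5,fy=1.5))
json.dump({k:np.array(v).tolist() for k,v in c.items()},open('w6.json','w'))
A=np.array([.540,-.0555,.198])
for b in (1.98,2.02):
  print((proj(c,[A,A+.038*np.array([np.cos(b),np.sin(b),0]),A-.038*np.array([np.cos(b),np.sin(b),0])])*1.5).round().tolist())
E
```

```text
clock: 5.4
position: [0.5531, -0.0757, 0.261]
tool_rot: [-1.571, -0.001, 0.419]
force: [0.2, -0.2, -0.3]
grip_width: 0.0857
t 5.4 p [ 0.5531 -0.0757  0.261 ] rot [-1.571e+00 -1.000e-03  4.190e-01] F [ 0.2 -0.2 -0.3] M [-0.03 -0.04 -0.01] w 0.0857 q [-0.21  0.4   0.32  1.76 -0.15  1.01  0.59]
[[381.0, 253.0], [381.0, 159.0], [380.0, 339.0]]
[[381.0, 253.0], [377.0, 159.0], [384.0, 339.0]]
```

View pics/w6.png

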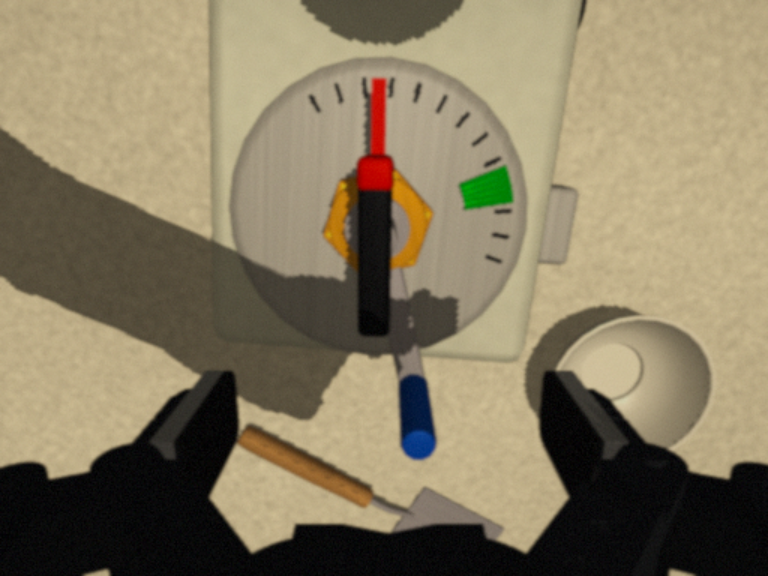

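w6 is a clear, almost top-down view: bar centre (374,247) and vertical, pointer tip (379,80), patch centre (487,188), cover rim at left 231, right 526, top 58, bottom 352. I'll get the turn from these within this one picture.

```bash
cat >> h.py <<'E'
def onplane(c,uv,z,k=1.5):
    K=np.array([[c['fx'],0,c['cx']],[0,c['fy'],c['cy']],[0,0,1.]]);R=cv2.Rodrigues(np.array(c['rvec'],float))[0];t=np.array(c['tvec'],float)
    uv=(np.atleast_2d(np.array(uv,float))+.5)/k-.5
    d=(R.T@np.linalg.inv(K)@np.c_[uv,np.ones(len(uv))].T).T; o=-R.T@t
    return o+d*((z-o[2])/d[:,2])[:,None]
E
python3 - <<'E'
from h import *
import json
c=json.load(open('w6.json'));s=state()
rim=onplane(c,[(231,205),(526,205),(378,58),(378,352),(275,100),(484,103)],.107)[:,:2]
f=lambda v:np.hypot(*(rim-v[:2]).T)-v[2]
r=least_squares(f,[.54,-.056,.088]);print('cover',r.x.round(4),(r.fun*1e3).round(1));A=r.x[:2]
P=onplane(c,[(458,186),(503,167),(513,201),(466,210)],.109)[:,:2]; pc=P.mean(0)
print('patch r',np.hypot(*(P-A).T).round(4),np.hypot(*(pc-A)));pa=np.arctan2(*(pc-A)[::-1])
t=onplane(c,[(379,80)],.139)[0,:2];h=onplane(c,[(375,158),(373.5,335),(374,247)],.198)[:,:2]
ta=np.arctan2(*(t-A)[::-1]);hb=np.arctan2(*(h[0]-h[1])[::-1])
print('tip r',np.hypot(*(t-A)),'angles patch,tip,bar',pa,ta,hb,'turn',ta-pa,hb-pa,'bar len',np.hypot(*(h[0]-h[1])),'ctr',h.round(4).tolist())
post=onplane(c,[(418,444)],.188)[0,:2];print('post r',np.hypot(*(post-A)),'nut',np.arctan2(*(post-A)[::-1])-(pa-np.radians(145)))
ctr=(h[0]+h[1])/2;print(go(s,[*((ctr+A)/2),.165],hb-np.pi/2),go(s,[*ctr,.165],hb-np.pi/2))
E
```

```text
t 5.45 p [ 0.5536 -0.077   0.2608] rot [-1.571e+00 -1.000e-03  4.180e-01] F [ 0.5 -0.5 -0.1] M [-0.02 -0.02  0.03] w 0.0856 q [-0.2   0.4   0.32  1.76 -0.15  1.01  0.59]
cover [ 0.5371 -0.055   0.0855] [ 0.2  0.2 -0.1 -0.2 -0.1 -0. ]
patch r [0.0487 0.0759 0.0778 0.0507] 0.06267555598993169
tip r 0.07114724373660385 angles patch,tip,bar 0.6602576525832387 1.974238367388758 1.9737965760196416 turn 1.3139807148055194 1.313538923436403 bar len 0.07437691446454192 ctr [[0.5225, -0.0214], [0.5517, -0.0898], [0.5363, -0.0541]]
post r 0.10027391110008767 nut 0.9191408640583844
{'dx': np.float64(-6.3), 'dy': np.float64(95.8), 'dz': np.float64(26.5), 'yaw': np.float64(0.015)} {'dx': np.float64(-6.5), 'dy': np.float64(95.8), 'dz': np.float64(26.3), 'yaw': np.float64(0.015)}
```

The cover fit gives axis (0.537, -0.055). Tip radius 71 mm and patch radius 63 mm agree with the text. The turn needed is 1.31 rad clockwise. Descending onto the bar.

```bash
python3 -m crank '[{"hand":0,"dx":-6.4,"dy":0,"dz":26.4,"yaw":0.015},{"hand":0,"dx":-6.4,"dy":20,"dz":26.4,"yaw":0.015},{"hand":0,"dx":-6.4,"dy":50,"dz":26.4,"yaw":0.015},{"hand":0,"dx":-6.4,"dy":80,"dz":26.4,"yaw":0.015},{"hand":0,"dx":-6.4,"dy":95,"dz":26.4,"yaw":0.015},{"hand":0.5,"dx":-6.4,"dy":95,"dz":26.4,"yaw":0.015},{"hand":1,"dx":-6.4,"dy":95,"dz":26.4,"yaw":0.015},{"hand":1,"dx":-6.4,"dy":95,"dz":26.4,"yaw":0.015},{"hand":1,"dx":-6.4,"dy":95,"dz":26.4,"yaw":0.015},{"hand":1,"dx":-6.4,"dy":95,"dz":26.4,"yaw":0.015},{"hand":1,"dx":-6.4,"dy":95,"dz":26.4,"yaw":0.015}]' 30
python3 - <<'E'
from h import *
s=state();im=bot.grab_frame('wrist');cv2.imwrite('pics/w7.png',cv2.resize(im[:,:,::-1],None,fx=1.5,fy=1.5))
E
```

```text
clock: 6.37
position: [0.5377, -0.0557, 0.1664]
tool_rot: [-1.572, -0.002, 0.402]
force: [-1.3, -0.5, 7.1]
grip_width: 0.0173
t 6.37 p [ 0.5377 -0.0557  0.1664] rot [-1.572 -0.002  0.402] F [-1.3 -0.5  7.1] M [-0.08  0.19 -0.05] w 0.0173 q [-0.21  0.49  0.28  1.9  -0.19  0.78  0.57]
```

View pics/w7.png

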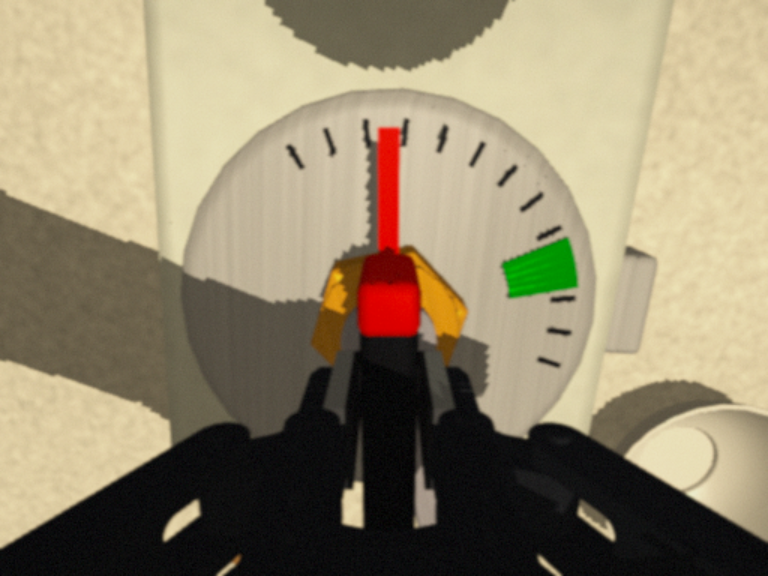

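```bash
python3 -m crank '[{"hand":1,"dx":0,"dy":0,"dz":0,"yaw":0},{"hand":1,"dx":0,"dy":0,"dz":0,"yaw":0},{"hand":1,"dx":0,"dy":0,"dz":0,"yaw":0},{"hand":1,"dx":0,"dy":0,"dz":0,"yaw":0.05},{"hand":1,"dx":0,"dy":0,"dz":0,"yaw":0.1}]'
```

```text
clock: 6.83
position: [0.5376, -0.0557, 0.1664]
tool_rot: [-1.571, -0.002, 0.3]
force: [-0.7, -0.2, 7.7]
grip_width: 0.017
```

```bash
python3 -m crank '[{"hand":1,"dx":0,"dy":0,"dz":0,"yaw":0.11},{"hand":1,"dx":0,"dy":0,"dz":0,"yaw":0.22},{"hand":1,"dx":0,"dy":0,"dz":0,"yaw":0.33},{"hand":1,"dx":0,"dy":0,"dz":0,"yaw":0.44},{"hand":1,"dx":0,"dy":0,"dz":0,"yaw":0.55},{"hand":1,"dx":0,"dy":0,"dz":0,"yaw":0.66},{"hand":1,"dx":0,"dy":0,"dz":0,"yaw":0.77},{"hand":1,"dx":0,"dy":0,"dz":0,"yaw":0.88},{"hand":1,"dx":0,"dy":0,"dz":0,"yaw":0.99},{"hand":1,"dx":0,"dy":0,"dz":0,"yaw":1.1},{"hand":1,"dx":0,"dy":0,"dz":0,"yaw":1.21},{"hand":1,"dx":0,"dy":0,"dz":0,"yaw":1.21}]'
python3 - <<'E'
from h import *
s=state();im=bot.grab_frame('wrist');cv2.imwrite('pics/w8.png',cv2.resize(im[:,:,::-1],None,fx=1.5,fy=1.5))
E
```

```text
clock: 7.83
position: [0.5366, -0.0554, 0.1662]
tool_rot: [-1.571, 0.001, -0.915]
force: [-9.2, 1.5, 16.6]
grip_width: 0.0175
t 7.83 p [ 0.5366 -0.0554  0.1662] rot [-1.571e+00  1.000e-03 -9.150e-01] F [-9.2  1.5 16.6] M [ 0.39  1.95 -0.01] w 0.0175 q [-0.46  0.56  0.64  1.91 -0.45  0.82 -0.49]
```

View pics/w8.png

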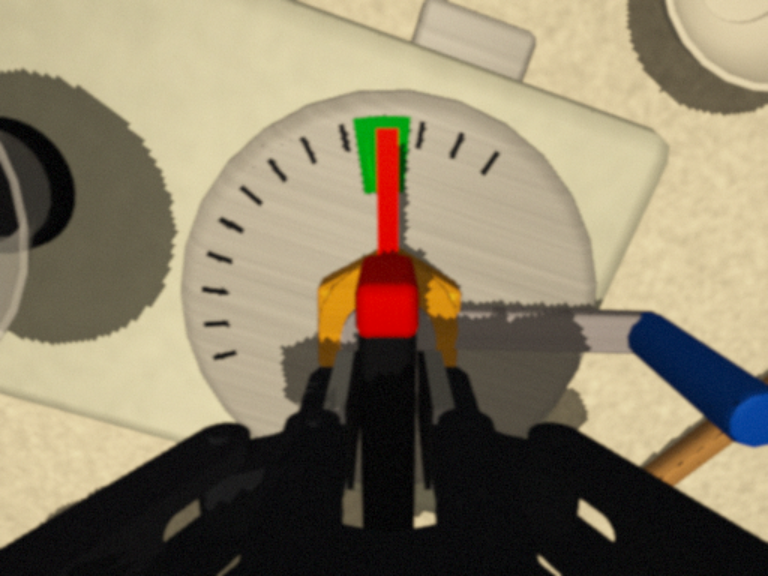

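Pointer tip is at column 388 and the patch middle at about 383, so it is about 0.025 rad past the middle. I'll turn back 0.04, leaving it slightly anticlockwise against any drag from tightening, then release and rise.

```bash
python3 -m crank '[{"hand":1,"dx":0,"dy":0,"dz":0,"yaw":-0.04},{"hand":1,"dx":0,"dy":0,"dz":0,"yaw":-0.04},{"hand":0.7,"dx":0,"dy":0,"dz":0,"yaw":-0.04},{"hand":0.3,"dx":0,"dy":0,"dz":0,"yaw":-0.04},{"hand":0,"dx":0,"dy":0,"dz":0,"yaw":-0.04},{"hand":0,"dx":0,"dy":0,"dz":0,"yaw":-0.04},{"hand":0,"dx":0,"dy":-40,"dz":0,"yaw":-0.04},{"hand":0,"dx":0,"dy":-80,"dz":0,"yaw":-0.04},{"hand":0,"dx":0,"dy":-95,"dz":0,"yaw":-0.04},{"hand":0,"dx":0,"dy":-95,"dz":0,"yaw":-0.04}]'
python3 - <<'E'
from h import *
import json
s=state();c=bot.camera_info('wrist');im=bot.grab_frame('wrist');cv2.imwrite('pics/w9.png',cv2.resize(im[:,:,::-1],None,fx=1.5,fy=1.5))
json.dump({k:np.array(v).tolist() for k,v in c.items()},open('w9.json','w'))
E
```

```text
clock: 8.72
position: [0.5385, -0.056, 0.2639]
tool_rot: [-1.566, -0.003, -0.868]
force: [0.1, 0.1, -0.2]
grip_width: 0.0852
t 8.72 p [ 0.5385 -0.056   0.2639] rot [-1.566 -0.003 -0.868] F [ 0.1  0.1 -0.2] M [0.02 0.03 0.02] w 0.0852 q [-0.53  0.43  0.72  1.81 -0.33  1.02 -0.54]
```

View pics/w9.png

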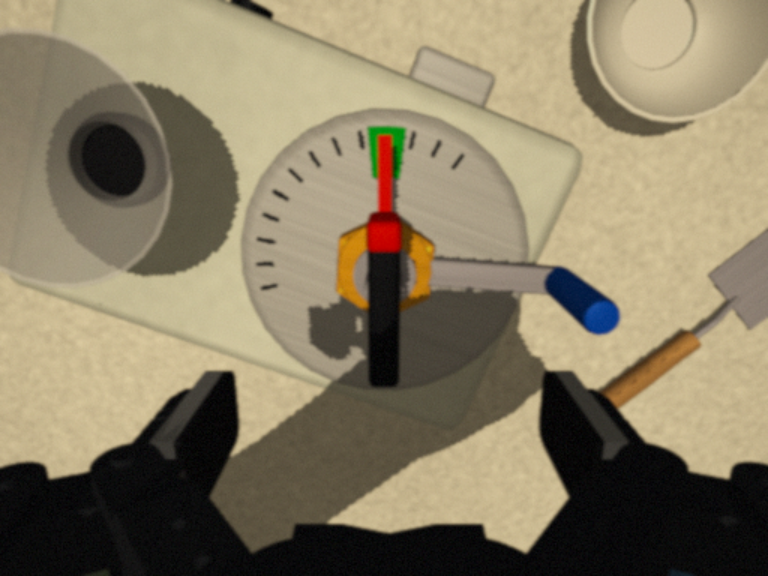

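w9: patch centre column about 387, pointer tip 385, so the pointer is within about 0.02 rad of the middle. Back to the post.

```bash
python3 - <<'E'
from h import *
import json
s=state();c=json.load(open('w9.json'));print(onplane(c,[(601,316)],.188))
print(go(s,[.5969,-.1365,.255],.605))
E
```

```text
t 8.77 p [ 0.5377 -0.0556  0.2619] rot [-1.568e+00 -1.000e-03 -8.680e-01] F [-0.3  0.2 -0.6] M [ 0.01 -0.03 -0.01] w 0.0855 q [-0.53  0.43  0.72  1.82 -0.34  1.01 -0.54]
[[ 0.59583676 -0.13558056  0.188     ]]
{'dx': np.float64(100.0), 'dy': np.float64(7.0), 'dz': np.float64(-7.2), 'yaw': np.float64(-1.473)}
```

```bash
python3 -m crank '[{"hand":0,"dx":20,"dy":7,"dz":-7,"yaw":-0.125},{"hand":0,"dx":40,"dy":7,"dz":-7,"yaw":-0.25},{"hand":0,"dx":60,"dy":7,"dz":-7,"yaw":-0.375},{"hand":0,"dx":80,"dy":7,"dz":-7,"yaw":-0.5},{"hand":0,"dx":100,"dy":7,"dz":-7,"yaw":-0.625},{"hand":0,"dx":100,"dy":7,"dz":-7,"yaw":-0.75},{"hand":0,"dx":100,"dy":7,"dz":-7,"yaw":-0.875},{"hand":0,"dx":100,"dy":7,"dz":-7,"yaw":-1.0},{"hand":0,"dx":100,"dy":7,"dz":-7,"yaw":-1.125},{"hand":0,"dx":100,"dy":7,"dz":-7,"yaw":-1.25},{"hand":0,"dx":100,"dy":7,"dz":-7,"yaw":-1.375},{"hand":0,"dx":100,"dy":7,"dz":-7,"yaw":-1.473}]'
python3 -m crank '[{"hand":0,"dx":0,"dy":0,"dz":0,"yaw":0},{"hand":0,"dx":0,"dy":0,"dz":0,"yaw":0}]'
python3 - <<'E'
from h import *
s=state();c=bot.camera_info('wrist');im=bot.grab_frame('wrist');cv2.imwrite('pics/w10.png',cv2.resize(im[:,:,::-1],None,fx=1.5,fy=1.5))
print(go(s,[.5969,-.1365,.151],.605), proj(c,[.5969,-.1365,.188])*1.5)
E
```

```text
clock: 9.77
position: [0.5959, -0.1362, 0.2521]
tool_rot: [-1.569, 0.001, 0.612]
force: [1.0, -0.4, -1.4]
grip_width: 0.0854
clock: 9.93
position: [0.5959, -0.1365, 0.2525]
tool_rot: [-1.57, 0.001, 0.601]
force: [0.3, -0.7, -0.6]
grip_width: 0.0853
t 9.93 p [ 0.5959 -0.1365  0.2525] rot [-1.57e+00  1.00e-03  6.01e-01] F [ 0.3 -0.7 -0.6] M [-0.04  0.01 -0.04] w 0.0853 q [-0.08  0.5   0.31  1.63 -0.17  1.05  0.88]
{'dx': np.float64(0.9), 'dy': np.float64(101.5), 'dz': np.float64(-0.7), 'yaw': np.float64(-0.004)} [[392.15489035 308.31960378]]
```

View pics/w10.png

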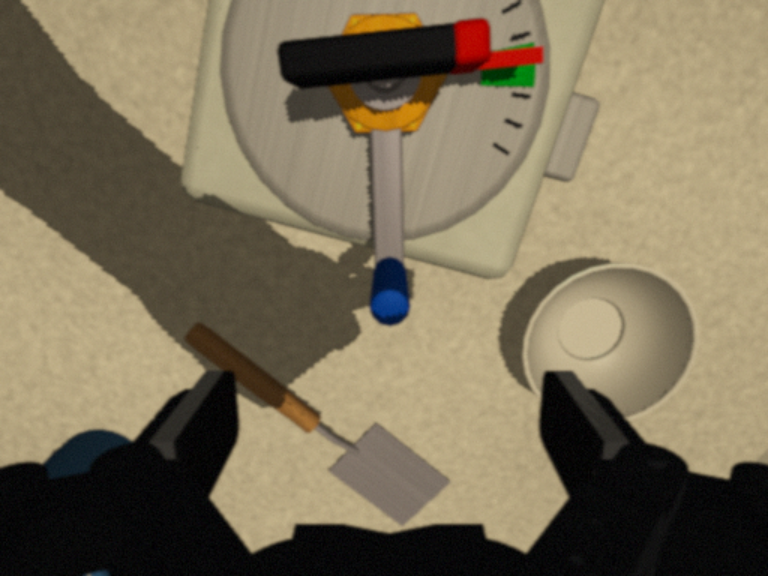

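w10: post top (390,306) against predicted (392,308), so it's aligned. (The pointer's offset from the patch here is parallax.) Descending and gripping.

```bash
python3 -m crank '[{"hand":0,"dx":0.5,"dy":30,"dz":0,"yaw":0},{"hand":0,"dx":0.5,"dy":65,"dz":0,"yaw":0},{"hand":0,"dx":0.5,"dy":101,"dz":0,"yaw":0},{"hand":0.3,"dx":0.5,"dy":101,"dz":0,"yaw":0},{"hand":0.6,"dx":0.5,"dy":101,"dz":0,"yaw":0},{"hand":1,"dx":0.5,"dy":101,"dz":0,"yaw":0},{"hand":1,"dx":0.5,"dy":101,"dz":0,"yaw":0},{"hand":1,"dx":0.5,"dy":101,"dz":0,"yaw":0},{"hand":1,"dx":0.5,"dy":101,"dz":0,"yaw":0},{"hand":1,"dx":0.5,"dy":101,"dz":0,"yaw":0},{"hand":1,"dx":0.5,"dy":101,"dz":0,"yaw":0}]' 40
```

```text
clock: 10.9
position: [0.5974, -0.1364, 0.154]
tool_rot: [-1.572, -0.002, 0.605]
force: [-0.7, -0.7, 10.6]
grip_width: 0.0171
```

Gripped (17.1 mm). Swinging clockwise 0.88 rad.

```bash
python3 -m crank '[{"hand":1,"dx":-8,"dy":0,"dz":0.3,"yaw":0.08},{"hand":1,"dx":-15.9,"dy":0,"dz":1.3,"yaw":0.16},{"hand":1,"dx":-23.8,"dy":0,"dz":2.9,"yaw":0.24},{"hand":1,"dx":-31.5,"dy":0,"dz":5.1,"yaw":0.32},{"hand":1,"dx":-38.9,"dy":0,"dz":7.9,"yaw":0.4},{"hand":1,"dx":-46.2,"dy":0,"dz":11.3,"yaw":0.48},{"hand":1,"dx":-53.1,"dy":0,"dz":15.3,"yaw":0.56},{"hand":1,"dx":-59.7,"dy":0,"dz":19.8,"yaw":0.64},{"hand":1,"dx":-65.9,"dy":0,"dz":24.8,"yaw":0.72},{"hand":1,"dx":-71.7,"dy":0,"dz":30.3,"yaw":0.8},{"hand":1,"dx":-77.1,"dy":0,"dz":36.3,"yaw":0.88},{"hand":1,"dx":-77.1,"dy":0,"dz":36.3,"yaw":0.88}]'
python3 - <<'E'
from h import *
s=state();im=bot.grab_frame('wrist');cv2.imwrite('pics/w11.png',cv2.resize(im[:,:,::-1],None,fx=1.5,fy=1.5))
E
```

```text
clock: 11.9
position: [0.512, -0.1527, 0.1541]
tool_rot: [-1.573, -0.003, -0.283]
force: [-6.9, -14.7, 12.8]
grip_width: 0.017
t 11.9 p [ 0.512  -0.1527  0.1541] rot [-1.573 -0.003 -0.283] F [ -6.9 -14.7  12.8] M [-3.21  1.67  0.01] w 0.017 q [-0.2   0.54  0.53  1.93 -0.38  0.76  0.26]
```

View pics/w11.png

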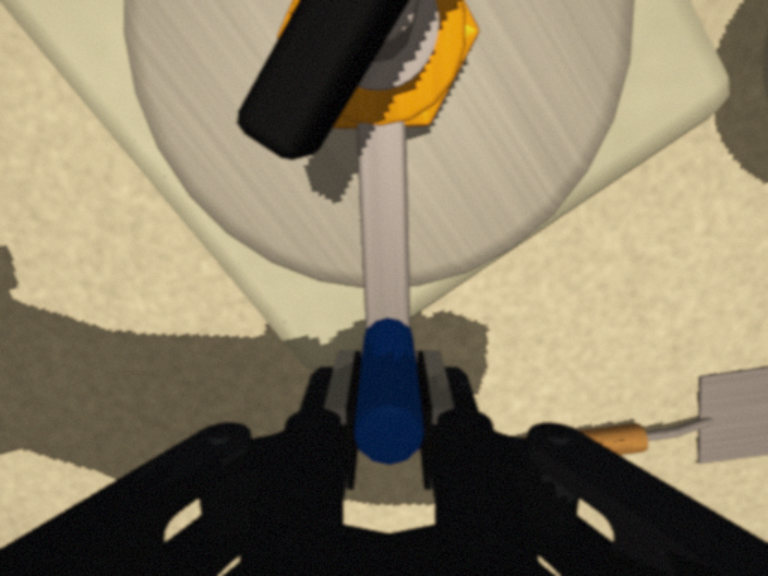

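Back at the original lever angle, but the tangential force is small. I'll push clockwise in small steps until the stop shows as a force rise.

```bash
cat > ft.py <<'E'
from h import *
s=state();y=s['tool_rot'][2];F=s['force'];print('tan',F[0]*np.cos(y)+F[1]*np.sin(y),'rad_in',-F[0]*np.sin(y)+F[1]*np.cos(y))
E
python3 -m crank '[{"hand":1,"dx":-1.5,"dy":0,"dz":-1,"yaw":0.015},{"hand":1,"dx":-3,"dy":0,"dz":-1,"yaw":0.03},{"hand":1,"dx":-3,"dy":0,"dz":-1,"yaw":0.03}]'; python3 ft.py
python3 -m crank '[{"hand":1,"dx":-1.5,"dy":0,"dz":0,"yaw":0.015},{"hand":1,"dx":-3,"dy":0,"dz":0,"yaw":0.02},{"hand":1,"dx":-3,"dy":0,"dz":0,"yaw":0.02}]'; python3 ft.py
```

```text
clock: 12.2
position: [0.5101, -0.1523, 0.154]
tool_rot: [-1.572, -0.004, -0.308]
force: [-3.7, -10.3, 12.8]
grip_width: 0.017
t 12.2 p [ 0.5101 -0.1523  0.154 ] rot [-1.572 -0.004 -0.308] F [ -3.7 -10.3  12.8] M [-2.09  0.76  0.12] w 0.017 q [-0.21  0.54  0.54  1.94 -0.39  0.76  0.24]
tan -0.41439599838711993 rad_in -10.937329868258848
clock: 12.45
position: [0.5095, -0.1519, 0.1542]
tool_rot: [-1.572, -0.009, -0.327]
force: [13.8, -16.7, -3.3]
grip_width: 0.0167
t 12.45 p [ 0.5095 -0.1519  0.1542] rot [-1.572 -0.009 -0.327] F [ 13.8 -16.7  -3.3] M [-3.12 -2.77 -0.03] w 0.0167 q [-0.21  0.54  0.54  1.95 -0.39  0.76  0.22]
tan 18.419453828233852 rad_in -11.384642821578115
```

The stop has been met: 18 N tangential and only 0.6 mm of motion for a 3 mm command. One more small push to seat it.

```bash

python3 -m crank '[{"hand":1,"dx":-1.5,"dy":0,"dz":0,"yaw":0},{"hand":1,"dx":-1.5,"dy":0,"dz":0,"yaw":0},{"hand":1,"dx":-1.5,"dy":0,"dz":0,"yaw":0}]'; python3 ft.py
```

```text
clock: 12.7
position: [0.5094, -0.1518, 0.1543]
tool_rot: [-1.573, -0.011, -0.326]
force: [25.2, -19.1, -12.3]
grip_width: 0.0167
t 12.7 p [ 0.5094 -0.1518  0.1543] rot [-1.573 -0.011 -0.326] F [ 25.2 -19.1 -12.3] M [-3.72 -4.57 -0.07] w 0.0167 q [-0.22  0.53  0.54  1.95 -0.39  0.75  0.22]
tan 29.97352836266247 rad_in -10.03547913009978
```

Solidly at the stop (30 N, no motion). Opening, rising and looking from above.

```bash
python3 -m crank '[{"hand":0.7,"dx":0,"dy":0,"dz":0,"yaw":0},{"hand":0.3,"dx":0,"dy":0,"dz":0,"yaw":0},{"hand":0,"dx":0,"dy":0,"dz":0,"yaw":0},{"hand":0,"dx":0,"dy":0,"dz":0,"yaw":0},{"hand":0,"dx":0,"dy":-35,"dz":0,"yaw":0},{"hand":0,"dx":0,"dy":-75,"dz":0,"yaw":0},{"hand":0,"dx":0,"dy":-115,"dz":0,"yaw":0},{"hand":0,"dx":5,"dy":-125,"dz":35,"yaw":0},{"hand":0,"dx":5,"dy":-125,"dz":50,"yaw":0},{"hand":0,"dx":5,"dy":-125,"dz":50,"yaw":0},{"hand":0,"dx":5,"dy":-125,"dz":50,"yaw":0}]'
python3 - <<'E'
from h import *
import json
s=state();c=bot.camera_info('wrist');im=bot.grab_frame('wrist');cv2.imwrite('pics/w12.png',cv2.resize(im[:,:,::-1],None,fx=1.5,fy=1.5))
json.dump({k:np.array(v).tolist() for k,v in c.items()},open('w12.json','w'))
E
```

```text
clock: 13.62
position: [0.5259, -0.1023, 0.2775]
tool_rot: [-1.571, 0.0, -0.323]
force: [0.6, -1.0, -0.3]
grip_width: 0.0858
t 13.62 p [ 0.5259 -0.1023  0.2775] rot [-1.571  0.    -0.323] F [ 0.6 -1.  -0.3] M [-0.04  0.02 -0.01] w 0.0858 q [-0.39  0.39  0.63  1.8  -0.26  1.04  0.02]
```

View pics/w12.png

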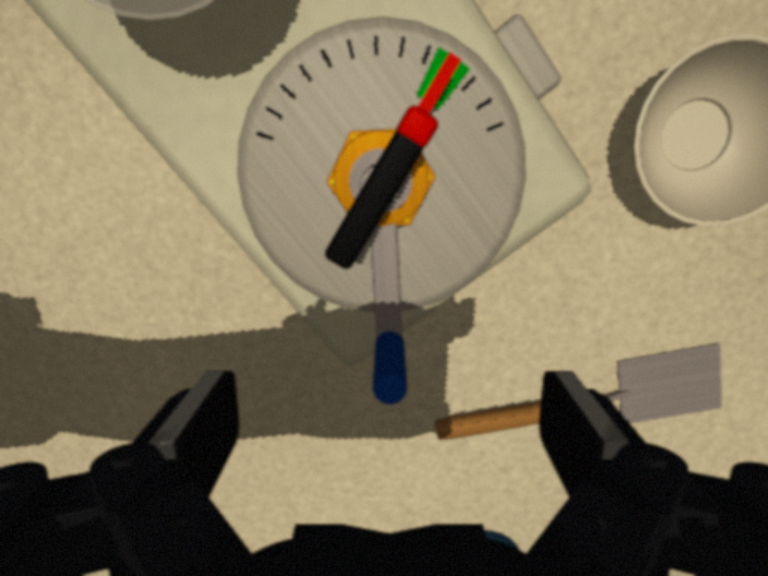

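w12: lever tight (post top (390,388)), with the pointer tip (454,58) within the patch corners (439,48), (468,66), (440,108), (418,97). I'll work out both angles from this picture.

```bash
python3 - <<'E'
from h import *
import json
c=json.load(open('w12.json'))
rim=onplane(c,[(238,163),(526,163),(380,17),(380,308),(281,57),(486,62)],.107)[:,:2]
r=least_squares(lambda v:np.hypot(*(rim-v[:2]).T)-v[2],[.54,-.056,.088]);A=r.x[:2];print(r.x.round(4),(r.fun*1e3).round(1))
an=lambda p:np.arctan2(p[1]-A[1],p[0]-A[0])
P=onplane(c,[(439,48),(468,66),(440,108),(418,97)],.109)[:,:2];print('corner r',np.hypot(*(P-A).T).round(3),'ang',[round(an(p),3) for p in P])
t=onplane(c,[(454,58)],.139)[0,:2];h=onplane(c,[(421,108),(339,258)],.198)[:,:2];q=onplane(c,[(390,388)],.188)[0,:2]
pa=np.mean([an(p) for p in P]);print('patch',pa,'ptr',an(t)-pa,'bar',np.arctan2(*(h[0]-h[1])[::-1])-pa,'nut',an(q)-(pa-np.radians(145)),'post r',np.hypot(*(q-A)))
E
```

```text
[ 0.5379 -0.0546  0.0858] [ 0.4  0.6 -0.8 -0.5  0.3 -0. ]
corner r [0.076 0.077 0.05  0.048] ang [np.float64(0.81), np.float64(0.56), np.float64(0.511), np.float64(0.796)]
patch 0.6692861921741065 ptr 0.01912142705725306 bar 0.06752256774359755 nut 0.014842301039643457 post r 0.10056465638327498
```

Pointer +0.02 to +0.07 rad (limit ±0.14), nut about 0.015 rad. A short retreat up, then a final check before handing in.

```bash
python3 -m crank '[{"hand":0,"dx":0,"dy":-30,"dz":25,"yaw":-0.0},{"hand":0,"dx":0,"dy":-60,"dz":25,"yaw":0},{"hand":0,"dx":0,"dy":-80,"dz":25,"yaw":0},{"hand":0,"dx":0,"dy":-80,"dz":25,"yaw":0},{"hand":0,"dx":0,"dy":-80,"dz":25,"yaw":0},{"hand":0,"dx":0,"dy":-80,"dz":25,"yaw":0}]'
python3 - <<'E'
from h import *
s=state()
im=bot.grab_frame('wrist')[:,:,::-1]; b=bot.grab_frame('side')[:,:,::-1]; a=cv2.imread('pics/side0.png')
cv2.imwrite('pics/f_w.png',cv2.resize(im,None,fx=1.5,fy=1.5));cv2.imwrite('pics/f_s.png',cv2.resize(np.hstack([a[100:384,130:400],b[100:384,130:400]]),None,fx=1.4,fy=1.4))
E
```

```text
clock: 14.17
position: [0.5333, -0.08, 0.3567]
tool_rot: [-1.571, 0.001, -0.326]
force: [-0.2, -0.4, 0.5]
grip_width: 0.0852
t 14.17 p [ 0.5333 -0.08    0.3567] rot [-1.571e+00  1.000e-03 -3.260e-01] F [-0.2 -0.4  0.5] M [ 0.04 -0.03  0.03] w 0.0852 q [-0.46  0.32  0.66  1.68 -0.21  1.22 -0.07]
```

View pics/f_w.png

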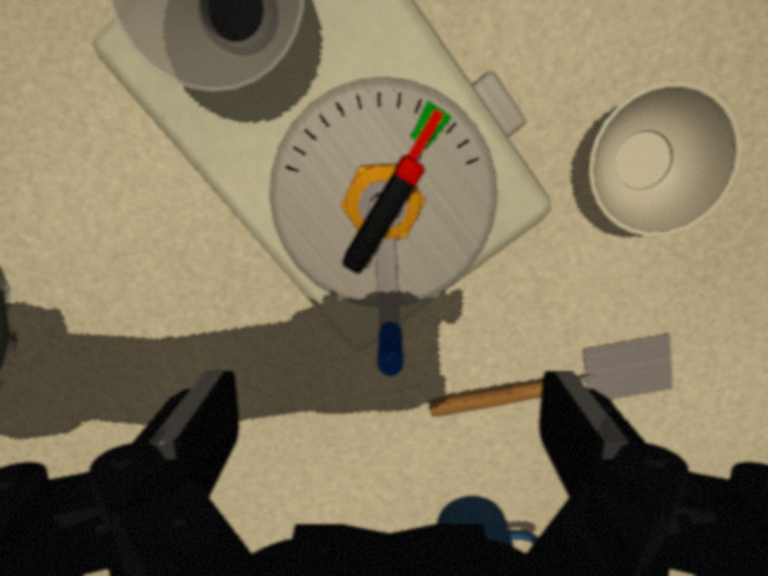

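View pics/f_s.png

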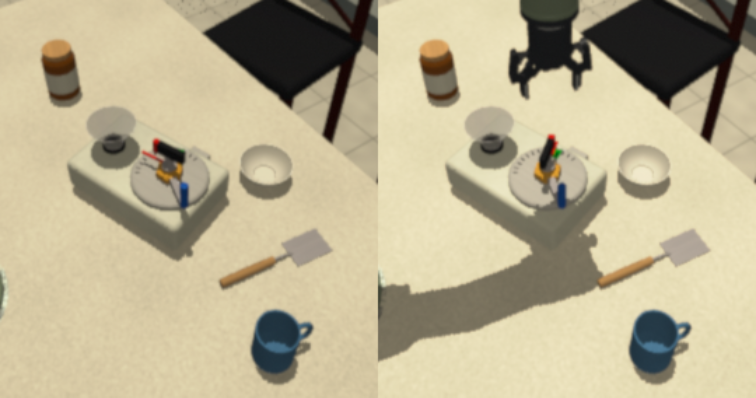

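In the final wrist view the pointer tip (438,112) is over the patch (433,121), and the lever is at its tight position with the post at (390,360). The before/after side view shows the jar, mug, bowl and spatula unmoved and the gripper clear.

```bash
python3 -c "
from workcell import bot
print(bot.job_done())"
```

```text
the job is handed in; nothing more can be done
None
```

I set the mill to the green grind setting, tightened the nut again, and handed the job in at about 14.3 s on the robot's clock, with no verdict reported. I swung the blue-post lever about 50° anticlockwise. I then turned the T-handle about 1.27 rad clockwise so the pointer was over the green patch, and swung the lever back clockwise to its stop.

**Last checks:**
- **Nut:** the lever did not move under a 30 N push at the stop. The camera put the nut at about 0.015 rad.
- **Pointer:** the tip was about +0.02 rad from the middle of the patch, which allows ±0.14. The bar's direction in the same picture gave +0.07 rad; the two readings disagree by 0.05 rad, but both are on the patch. The final wrist view showed the tip over the patch.
- **Robot and other items:** the gripper was open and about 0.16 m above the handle, with no force on it. The jar, mug, bowl and spatula looked unmoved in the before/after side pictures; I compared them by eye only.
- **Forces:** the wrist force stayed at or below about 34 N in the readings I took.

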